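# Work the flat beater out of its tight case and rest it on the drip stand

### The arm

A 7-joint arm with a two-finger parallel gripper is mounted at the origin on the work surface. World frame = base frame: x ahead of the robot, y to its left, z up, the work surface at z = 0. Lengths are in mm, angles in rad, forces in N, time in s.
With the tool pointing down it reaches from about 425 to 950 mm from the base axis. Payload 4.7 kg.
Tool frame: the origin (TCP) lies on the centre line of the jaws, within the pads' length; the fingertips stand 14 mm ahead of it and the grasp point (between the pads) lies 5 mm behind it (ctrl.tips_ahead is the distance from the TCP to the fingertips, in mm); z points along the fingers, y is the direction in which the jaws open and shut (so a half turn about z gives the same grasp; the last joint's range is limited). The gripper opens to 85 mm and grips with 20 to 120 N. Pads are 22 mm wide; open, the fingers measure 114 mm over their backs; the gripper's body (76 mm by 85 mm) begins 54 mm behind the grasp point. The pads swing forward as they close: fully open they stand 13 mm farther back than shut.
Start: joints at [1.241, 0.469, -0.049, 1.532, 0.024, 1.141, -0.082], TCP at [200.039, -644.696, 223.835] pointing down, gripper open.
Joint ranges: [-2.59, 2.59], [-0.33, 1.99], [-1.39, 1.29], [0.1, 2.45], [-1.04, 4.18], [0.21, 1.99], [-2.66, 2.66]. Speed limits (rad/s): [2.57, 2.57, 3.14, 3.14, 3.14, 3.14, 3.14].

### API

Orientations are given as a unit quaternion [w, x, y, z].
In Python, from rig import ctrl gives the robot as it stands. The module is installed in compiled form; this text tells all that it offers.
- The arm moves only by the tool step_arm, never from a script. Its argument "deltas" is a list that holds one entry, the list of rows, each a list of 7 numbers: the closure, from 0 (fully open) to 1 (shut), then the shift along the world's x, y, z in units of 0.5 m (1.0 is 0.5 m), then the turn, a rotation vector about the world's x, y, z in units of pi rad (1.0 is pi rad). A call has 1 to 10 rows; each row is the pose to reach, as a shift and turn from the pose commanded when the call began, turning the shorter way round; what a row does not reach only later rows make up. A row lasts 1/8 s, in which the tool goes at most 62.5 mm and 10.7 degrees, less where a joint would pass 70% of its speed; a pose out of reach is approached as far as the arm can. A call with a number of a shift or a turn outside -1 to 1 is refused whole. A call with a gripper value outside its range is refused whole. The fingers move at their own pace and stop on an object; "newtons" is the grip in N (left out, the last holds). Time passes only in rows, so rows that repeat a pose let the fingers close. It gives the time, the measured TCP pose, the force and the opening at its end, in the units of the state.
- ctrl.sense(): the state, without advancing time (a new reading comes with each control period).
- ctrl.get_image(name): name is "scene" or "side" or "wrist"; returns (picture, depth): 384x512x3 uint8, red, green, blue; 384x512 float32, mm along the optical axis (not along the pixel's ray), 0 where there is no reading.
- ctrl.camera_params(name): a dict with "fx", "fy", "cx", "cy" (pixels), "position" and "rotation" of the camera in the world; the wrist camera has in their place "mount" (4x4, takes a point from camera to tool coordinates, whose origin is the TCP and whose axes are the flange's). Camera axes: x right, y down, z forward; pixel columns grow to the right and rows downward; lengths in mm; the calibration is good to about 2 mm. A picture is of the moment at which its call begins: read the wrist's pose just before it. camera_params takes no time and is no camera call.
- ctrl.finish_job(): hands the job in, once; it reports no verdict.
Trained networks look in the newest picture that a camera, given by its name, has taken for a name from the list of things; names that differ only in an ending like _2 or _b are one class to them, and where a whole thing is asked for, a point or a joint stands for the part that bears it (a point fixed in the world has none). Each returns a list of dicts, best first, with "p" (0 to 1); they miss things now and then, are a little off and sometimes report something else, mostly with a low value. They report only what shows in the picture. A call takes as long as a camera call. They do not tell look-alikes from the thing itself.
- ctrl.silhouettes(camera, query): "pixels" (384x512 bool, what is visible of it) and "bbox" ([left, top, right, bottom] in pixels, round what is visible of it).
The state is a dict: "t": time; "qpos": joint angles; "dq": joint speeds; "joint_torque": joint torques, N m; "ee_pos": TCP position; "orientation": TCP orientation; "wrist_force": force on the tool from outside, world axes, zero at the start; "wrist_torque": the same for the moment, N m; "width": finger opening in mm.
Only numpy, scipy, OpenCV 4.12 (cv2) and the standard library are available. Lean on these libraries where they do the work, as an engineer would, in place of code of your own. Each camera call takes 0.05 s, during which the arm holds its last target. There are 200 camera calls.

### The job

Take the flat beater (the attachment with the loop-shaped head) out of its tight cutout in the accessory case by its protruding neck, easing it out with small wiggles so that the unfastened case is not dragged along. Lay it flat on the chopping board and let go, then take it by the stem and rest it level on the drip stand, neck down in the saddle, stem on the heel post and loop head over the tray. Leave the case, the other two attachments and everything else standing where they are.

Things in the scene. Friction and masses are not known exactly. Their poses are not given: they have to be found in the camera images.
- case: white plastic accessory case, 100 deep (x) x 250 wide (y) x 56 high, loose on the worktop, 1.8 kg. Origin: centre of its underside; x points to its back, z up. Three cutouts side by side at y = -75, 0, +75: 46 wide, floor 18 up, mouths in the front face x = -50, open above but for a bridge over the mouths (x -50 to -25, 50 to 56 up, 4 above the stems): parts come out along -x only
- cheeks (a point): point in the case frame at x = 23, y = 0, 32 up. Level with it, at the back of each cutout (x 8 to 38), sprung rubber cheeks press on both sides of the stem with 13 N each. A straight pull drags the case along; yaw swings of about 0.1 rad either way about the cheeks (9 mm side play), pulling 2 to 3 mm per swing, work it loose. Free after 30 mm, out of the mouth after 88
- beater_neck (a point): flat beater: grey stem 100 long, 28 x 28; round steel neck diameter 14, 50 long; flat head, a loop of steel rod with a middle rod, 62 wide, 60 long, 8 thick. In any of the three cutouts, neck and head out in front. Point: middle of the neck, on the axis, 75 from the stem's middle; at the start 32 above the worktop, 37 before the mouth face. x points from head to stem, z up
- beater_stem (a point): the flat beater's stem (100 x 28 x 28): its middle, on the axis, 14 above what it lies flat on. x points from head to stem's tail, z up. The beater weighs about 0.16 kg; its centre of mass is in the stem, about 25 from this point towards the head
- hook_stem (a point): middle of the stem of the dough hook (same stem and neck, head a bent rod), which stays in the case. Axes as the beater's
- foot_stem (a point): middle of the stem of the blending foot (same stem and neck, head a solid bell of diameter 46), which stays in the case. Axes as the beater's
- board: wooden chopping board, 180 (x) x 200 (y), 18 thick, fixed. Origin: centre of its underside, z up
- saddle (a point): saddle of the fixed aluminium drip stand; point where the middle of the beater's neck ends up, 50 above the worktop. x points from the tray (head end) to the heel post (stem end), z up. Block 36 long x 54 wide, slot 22 wide, its floor 7 below this point, walls to 12 above it (no room for fingers). The tray, rim 22 above the worktop, lies at x -25 to -93
- rest (a point): drip stand: point where the middle of the beater's stem ends up, 75 along the stand's x from the saddle point, 50 above the worktop; axes as the saddle's. A heel post 18 wide and 20 long, centred 32 further along x, bears the stem 14 below this point; fingers have room on both sides of the stem (base plate 90 wide, 6 thick)
- ramekin: small white bowl, rim diameter 64, 45 high, standing on the chopping board. Origin: centre of its underside. A bystander
- mill: wooden pepper mill, diameter 50 at the foot, 135 high, standing between case and stand beyond the board. Origin: centre of its underside. A bystander
- jar: clear glass jar, diameter 32, 70 high, standing to one side of the heads in front of the case. Origin: centre of its underside. A bystander
- spice: amber spice jar, diameter 40, 85 high, standing beside the stand. Origin: centre of its underside. A bystander
- timer: round white kitchen timer, diameter 60, 28 high, at the far side. Origin: centre of its underside. A bystander
Things that resemble listed ones, but are neither listed nor needed, are in the scene too. What is shaped like the part that bears beater_neck but yellow is not meant.

How it is judged (in metres and radians):
On the way, in this order (a step that is already met when the one before it is completed fails the run):
1. the beater is fully out of the case (x of beater_stem in the frame of case below -0.102 m and height (world z) of beater_stem below 0.35 m), for 0.1 s.
2. the beater lies flat on the board, let go (x of beater_stem in the frame of board between -0.09 and 0.09 m and y of beater_stem in the frame of board between -0.1 and 0.1 m and z of beater_stem in the frame of board between 0.027 and 0.037 m and z of beater_neck in the frame of board between 0.024 and 0.04 m and contact force between the fingers and beater below 0.05 N), for 0.2 s.
At the end, for the whole second after the job is handed in: The beater rests still and let go on the drip stand: neck in the saddle (within 10 mm lengthwise, 6 sideways, 5 in height), stem level on the heel post (9 sideways, 5 in height); the case is within 30 mm of its start; hook and foot are still in it, drawn under 20 mm (x of beater_neck in the frame of saddle between -0.01 and 0.01 m and y of beater_neck in the frame of saddle between -0.006 and 0.006 m and z of beater_neck in the frame of saddle between -0.005 and 0.005 m and y of beater_stem in the frame of rest between -0.009 and 0.009 m and z of beater_stem in the frame of rest between -0.005 and 0.005 m and linear speed of beater below 0.02 m/s and contact force between the fingers and beater below 0.05 N and distance of case from where it was at the start of the episode below 0.03 m and x of each of hook_stem, foot_stem in the frame of case above -0.032 m); the robot touches nothing.
It fails at once if the case is dragged more than 30 mm, lifted or tipped (distance of case from where it was at the start of the episode above 0.03 m or angle between case's own z axis and vertical above 0.2 rad).
It fails at once if another attachment is drawn 20 mm or more out of its cutout (not (x of hook_stem in the frame of case above -0.032 m) or not (x of foot_stem in the frame of case above -0.032 m)).
It fails at once if a bystander is shifted more than 30 mm or tipped over (distance of any of ramekin, mill, jar, spice, timer from where it was at the start of the episode above 0.03 m or angle between any of ramekin, mill, jar, spice, timer's own z axis and vertical above 0.6 rad).
It also fails if it takes over 69 s, if anything falls off the work surface, if the arm or the gripper's body presses on something with over 40 N, if the wrist force passes 120 N, or if a joint passes its speed limit or range.

## Working session

There is one attempt and no reset: what is moved stays moved. The work goes in short steps, Python scripts to look and compute and a tool call to move; the robot and the scene stay as the last step left them, time stands still between calls to the robot, and variables do not carry over. Pictures are saved under pics/ and viewed, about 8 in all and at most 12, crops included, and the job is handed in when it is done.

Besides the shell and the picture viewer there is one more tool, called as name(argument=value, ...), one argument or row to a line, values as JSON. step_arm: Moves the arm, as the interface text tells. Shifts and turns lie within -1 to 1; 1 stands for 0.5 m of shift or pi rad of turn. Its arguments: {"type":"object","properties":{"deltas":{"type":"array","items":{"type":"array","items":{"type":"array","items":{"type":"number"}}}},"newtons":{"type":"number"}},"required":["deltas"]}

```bash
mkdir -p pics; cat > h.py <<'E'
import numpy as np, cv2
from rig import ctrl
from scipy.spatial.transform import Rotation as R
def campose(n):
    p=ctrl.camera_params(n)
    if 'mount' in p:
        s=ctrl.sense(); M=np.array(p['mount']); q=s['orientation']
        Rt=R.from_quat([q[1],q[2],q[3],q[0]]).as_matrix()
        return p,Rt@M[:3,:3],Rt@M[:3,3]+np.array(s['ee_pos'])
    return p,np.array(p['rotation']),np.array(p['position'])
def snap(n):
    c=campose(n); im,d=ctrl.get_image(n); return c,im,d
def cloud(c,d):
    p,Rm,t=c; v,u=np.mgrid[:d.shape[0],:d.shape[1]]
    P=np.dstack([(u-p['cx'])/p['fx']*d,(v-p['cy'])/p['fy']*d,d])
    W=P@Rm.T+t; W[d<=0]=np.nan; return W
def save(n,im): cv2.imwrite('pics/'+n+'.png',im[:,:,::-1])
E
python3 - <<'E'
from h import *
ims=[]
for n in ['scene','side']:
    c,im,d=snap(n); W=cloud(c,d); np.save(n+'.npy',W); ims.append(im)
    print(n,c[2].round(),c[1].round(2).tolist(),c[0]['fx'])
    for q in ['case','beater_neck','hook_stem','foot_stem','board','saddle','ramekin','mill','jar','spice','timer']:
        for r in ctrl.silhouettes(n,q)[:3]:
            m=r['pixels']; w=W[m]; w=w[~np.isnan(w[:,0])]
            print(q,round(r['p'],2),r['bbox'],np.median(w,0).round() if len(w) else '', np.percentile(w,2,axis=0).round(), np.percentile(w,98,axis=0).round())
    save(n,cv2.resize(im,(800,600)))
E
```

```text
Traceback (most recent call last):
  File "h.py", line 16, in cloud
    W=P@Rm.T+t; W[d<=0]=np.nan; return W
      ~^~~~~
ValueError: matmul: Input operand 1 has a mismatch in its core dimension 0, with gufunc signature (n?,k),(k,m?)->(n?,m?) (size 4 is different from 3)
```

Rotation is a quaternion.

```bash
sed -i "s/return p,np.array(p\['rotation'\])/q=p['rotation']; return p,R.from_quat([q[1],q[2],q[3],q[0]]).as_matrix()/" h.py
python3 - <<'E'
from h import *
for n in ['scene','side']:
    c,im,d=snap(n); W=cloud(c,d); np.save(n+'.npy',W)
    print(n,c[2].round(),c[1].round(2).tolist(),c[0]['fx'])
    for q in ['case','beater_neck','hook_stem','foot_stem','board','saddle','ramekin','mill','jar','spice','timer']:
        for r in ctrl.silhouettes(n,q)[:3]:
            m=r['pixels']; w=W[m]; w=w[~np.isnan(w[:,0])]
            print(q,round(r['p'],2),r['bbox'],*([np.median(w,0).round(), np.percentile(w,2,axis=0).round(), np.percentile(w,98,axis=0).round()] if len(w) else []))
    save(n,cv2.resize(im,(800,600)))
E
```

```text
scene [1301. -355.  850.] [[0.42, 0.61, -0.67], [0.91, -0.28, 0.31], [0.0, -0.74, -0.67]] 427.3879205267189
case 0.66 [320.0, 159.3, 411.5, 222.4] [640. 295.  48.] [572. 193.   6.] [674. 439.  58.]
beater_neck 0.89 [269.8, 104.7, 317.7, 134.7] [244. 334.  22.] [111. 307.   0.] [293. 362.  31.]
beater_neck 0.72 [345.5, 144.5, 399.1, 183.5] [539. 387.  40.] [447. 358.  -1.] [647. 411.  49.]
hook_stem 0.54 [329.8, 155.4, 377.8, 195.2] [609. 314.  45.] [456. 303.  34.] [650. 328.  49.]
foot_stem 0.62 [306.3, 157.2, 354.9, 202.4] [504. 235.  44.] [455. 215.   1.] [652. 256.  55.]
board 0.78 [202.2, 156.4, 284.8, 217.8] [453. -11.  18.] [350. -88.   4.] [526. 107.  22.]
board 0.72 [118.5, 214.2, 181.1, 288.2] [ 561. -301.    8.] [ 444. -350.    2.] [ 663. -249.   63.]
saddle 0.67 [186.8, 219.6, 202.9, 258.7] [ 617. -194.   54.] [ 536. -211.   -1.] [ 626. -157.   87.]
saddle 0.57 [116.1, 214.2, 180.9, 288.3] [ 561. -300.    8.] [ 445. -349.    3.] [ 663. -248.   63.]
ramekin 0.62 [235.6, 167.5, 258.4, 191.7] [457.  19.  50.] [438. -12.  20.] [496.  45.  65.]
mill 0.88 [265.0, 190.7, 281.8, 
[... 1599 characters left out ...]
8. -293.    9.] [ 443. -362.   -0.] [ 648. -249.   63.]
saddle 0.23 [260.2, 187.4, 278.2, 204.4] [468.   5.  48.] [437. -12.  21.] [493.  47.  64.]
saddle 0.23 [214.8, 160.7, 230.7, 195.6] [616.  27.  73.] [602.   7.   6.] [638.  36. 133.]
ramekin 0.57 [257.2, 189.6, 276.9, 205.9] [469.   5.  48.] [438. -12.  22.] [493.  47.  64.]
mill 0.6 [213.4, 162.6, 231.1, 195.4] [615.  26.  70.] [601.   3.   2.] [639.  36. 133.]
jar 0.5 [168.4, 308.0, 184.8, 330.4] [514. 456.  66.] [505. 439.   9.] [533. 467.  72.]
spice 0.76 [249.1, 132.7, 260.2, 155.2] [ 599. -180.   58.] [ 585. -206.   10.] [ 619. -171.   86.]
timer 0.53 [187.7, 156.7, 203.4, 172.5] [749. -18.  26.] [725. -51.   2.] [778.   3.  31.]
```

View pics/scene.png

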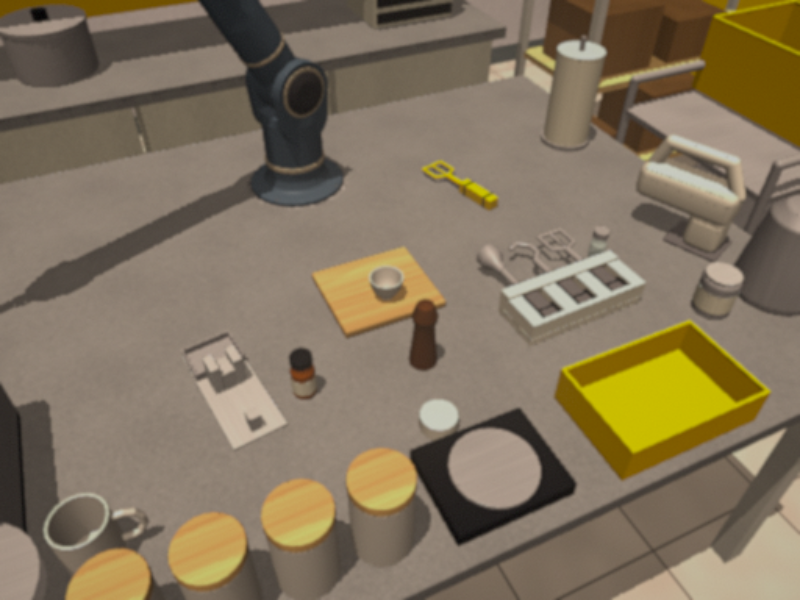

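View pics/side.png

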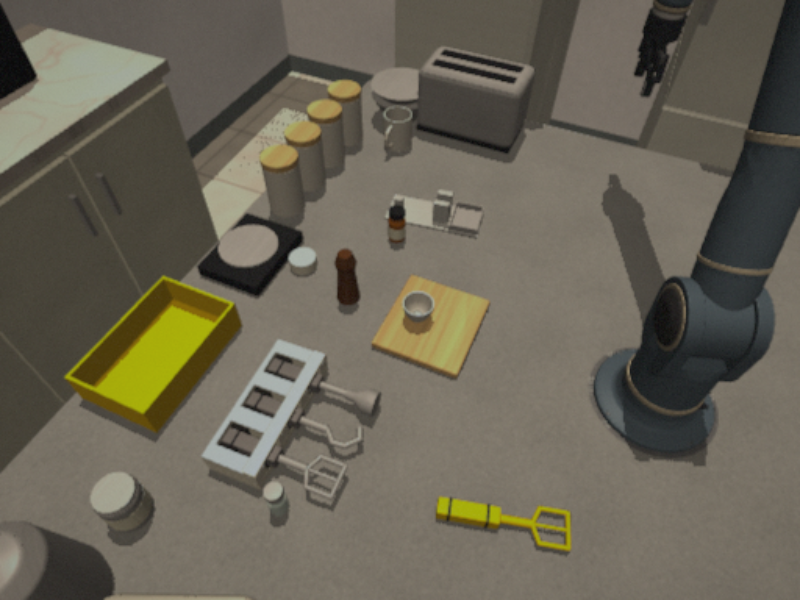

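The scene has two beater shapes. The grey one at scene px (555,243), side px (320,475), sits in the case's +y cutout with the jar beside it. The yellow one at scene px (460,185) lies loose on the worktop. The description asks for grey and in the case, so I'll go for the grey one. The stand's tray points toward the robot. On the way to the case I'll look from the wrist over the stand and the board.

```bash
python3 - <<'E'
from h import *
s=ctrl.sense(); q=s['orientation']; print(R.from_quat([q[1],q[2],q[3],q[0]]).as_matrix().round(3), s['t'], s['width'],s['wrist_force'])
print(ctrl.camera_params('wrist'))
E
```

```text
[[ 0.955  0.296  0.   ]
 [ 0.296 -0.955 -0.   ]
 [ 0.     0.    -1.   ]] 1.25 85.46637894986047 [-0.35653418  0.64879797 -1.10776319]
{'fx': 332.7233571200768, 'fy': 332.7233571200768, 'cx': 253.18202235117207, 'cy': 186.59428152274518, 'mount': array([[ 9.31119586e-04, -9.59753329e-01, -2.80842805e-01,
         7.21117153e+01],
       [ 9.99999294e-01,  1.10084668e-03, -4.46592669e-04,
         3.91331477e-01],
       [ 7.37783671e-04, -2.80842191e-01,  9.59753676e-01,
        -1.50403509e+02],
       [ 0.00000000e+00,  0.00000000e+00,  0.00000000e+00,
         1.00000000e+00]])}
```

step_arm(
  deltas=[
    [[0, 0.1, 0.1, 0.1, 0, 0, 0], [0, 0.2, 0.2, 0.2, 0, 0, 0], [0, 0.3, 0.3, 0.24, 0, 0, 0], [0, 0.4, 0.4, 0.24, 0, 0, 0], [0, 0.5, 0.5, 0.24, 0, 0, 0], [0, 0.6, 0.6, 0.24, 0, 0, 0], [0, 0.68, 0.68, 0.24, 0, 0, 0], [0, 0.68, 0.68, 0.24, 0, 0, 0], [0, 0.68, 0.68, 0.24, 0, 0, 0], [0, 0.68, 0.68, 0.24, 0, 0, 0]],
  ],
)

```text
t: 2.5
ee_pos: [540.3, -304.3, 343.7]
orientation: [0.0, 0.989, 0.151, -0.0]
wrist_force: [-0.9, -0.6, -0.2]
width: 85.5
```

```bash
python3 - <<'E'
from h import *
c,im,d=snap('wrist'); W=cloud(c,d); np.savez('stand.npz',W=W,im=im)
save('stand',cv2.resize(im,(768,576)))
z=W[:,:,2]; roi=(W[:,:,0]>420)&(W[:,:,0]<690)&(W[:,:,1]<-220)&(W[:,:,1]>-400)
for lo,hi,nm in [(3.5,9,'base'),(57,67,'walltop'),(32,40,'heeltop'),(16,26,'rim')]:
    m=((z>lo)&(z<hi)&roi).astype(np.uint8)
    n,l,st,ce=cv2.connectedComponentsWithStats(m)
    for i in range(1,n):
        if st[i,4]>60:
            w=W[l==i]; r=cv2.minAreaRect(w[:,:2].astype(np.float32)); print(nm,st[i,4],[np.round(x,1) for x in r], np.median(w,0).round(1),'px',ce[i].round())
E
```

```text
base 5591 [array([ 587.7, -293.3]), array([156.5,  90. ]), np.float64(8.5)] [ 603.4 -290.3    6.3] px [257.  95.]
base 196 [array([ 488.6, -320.8]), array([38.2, 42.4]), np.float64(10.6)] [ 487.5 -321.4    8.6] px [254. 177.]
walltop 334 [array([ 533.9, -282.1]), array([35.9, 16. ]), np.float64(8.4)] [ 534.7 -282.    62.1] px [235. 146.]
walltop 330 [array([ 539.5, -319.6]), array([36.1, 15.9]), np.float64(8.4)] [ 540.2 -319.4   62.1] px [264. 150.]
heeltop 232 [array([ 642.4, -285.1]), array([20.1, 18. ]), np.float64(9.0)] [ 642.4 -285.2   36.2] px [262.  64.]
rim 506 [array([ 478.1, -309.6]), array([68.9, 85.9]), np.float64(8.5)] [ 470.8 -309.2   22. ] px [243. 184.]
```

View pics/stand.png

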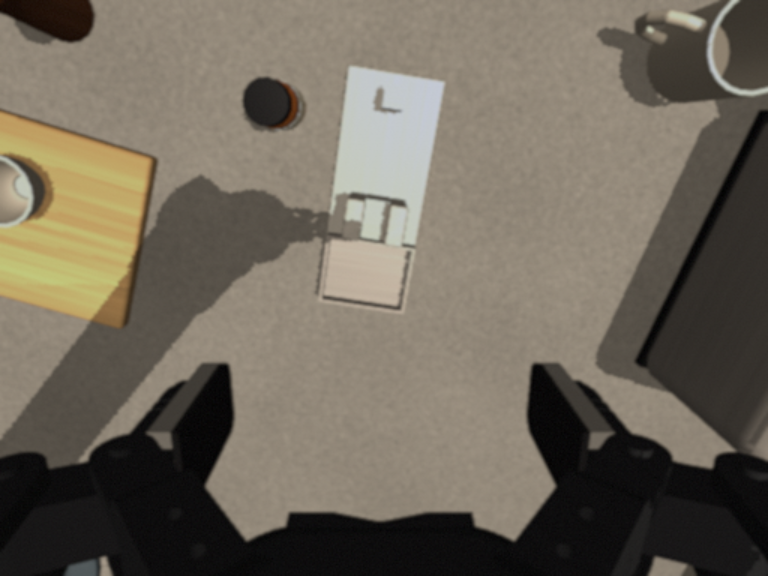

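step_arm(
  deltas=[
    [[0, 0, 0.1, 0, 0, 0, -0.02], [0, -0.05, 0.2, 0, 0, 0, -0.05], [0, -0.1, 0.3, 0, 0, 0, -0.08], [0, -0.1, 0.4, 0, 0, 0, -0.09], [0, -0.1, 0.5, 0, 0, 0, -0.09], [0, -0.1, 0.55, 0, 0, 0, -0.09], [0, -0.1, 0.55, 0, 0, 0, -0.09], [0, -0.1, 0.55, 0, 0, 0, -0.09]],
  ],
)

```text
t: 3.55
ee_pos: [489.9, -32.5, 343.8]
orientation: [0.001, 1.0, 0.007, -0.0]
wrist_force: [-0.1, 0.8, 1.0]
width: 85.4
```

The stand shows at px (380,190) in the 768-wide view: saddle walls at (355,215) and (397,225), heel post at (385,100), tray below. Saddle point is (536.7, -300.9), yaw 8.5°. The heel post agrees with that to within 1 mm. Next is the board, then the case.

```bash
python3 - <<'E'
from h import *
c,im,d=snap('wrist'); W=cloud(c,d); save('board',cv2.resize(im,(768,576)))
z=W[:,:,2]
for lo,hi,nm in [(13,23,'board'),(55,70,'ramekin rim')]:
    m=((z>lo)&(z<hi)&(W[:,:,0]<560)&(abs(W[:,:,1])<150)).astype(np.uint8)
    n,l,st,ce=cv2.connectedComponentsWithStats(m)
    for i in range(1,n):
        if st[i,4]>60:
            w=W[l==i]; r=cv2.minAreaRect(w[:,:2].astype(np.float32)); print(nm,st[i,4],[np.round(x,1) for x in r],w.min(0).round(),w.max(0).round(),'px',ce[i].round(),cv2.boxPoints(r).round().tolist())
E
```

```text
board 13999 [array([436.4,  12.1]), array([179.2, 200.4]), np.float64(0.2)] [347. -88.  13.] [526. 112.  22.] px [223. 174.] [[346.0, 112.0], [347.0, -88.0], [526.0, -88.0], [526.0, 113.0]]
ramekin rim 581 [array([466.9,  16.9]), array([62.3, 62.6]), np.float64(89.2)] [436. -14.  55.] [498.  48.  66.] px [214. 165.] [[435.0, -14.0], [498.0, -15.0], [499.0, 48.0], [436.0, 48.0]]
```

step_arm(
  deltas=[
    [[0.4, 0, 0.1, 0, 0, 0, 0], [0.5, 0, 0.2, 0, 0, 0, 0], [0.5, 0, 0.3, 0, 0, 0, 0], [0.5, 0, 0.4, -0.05, 0, 0, 0], [0.5, 0, 0.5, -0.1, 0, 0, 0], [0.5, 0, 0.6, -0.15, 0, 0, 0], [0.5, 0, 0.7, -0.15, 0, 0, 0], [0.5, 0, 0.75, -0.15, 0, 0, 0], [0.5, 0, 0.75, -0.15, 0, 0, 0], [0.5, 0, 0.75, -0.15, 0, 0, 0]],
  ],
)

```text
t: 4.85
ee_pos: [491.3, 343.0, 268.4]
orientation: [0.001, 1.0, 0.007, -0.0]
wrist_force: [-0.3, -0.6, 0.5]
width: 42.7
```

```bash
python3 - <<'E'
from h import *
c,im,d=snap('wrist'); W=cloud(c,d); np.savez('case.npz',W=W,im=im); save('case',cv2.resize(im,(768,576)))
z=W[:,:,2]
m=((z>52)&(z<60)&(W[:,:,0]>520)).astype(np.uint8)
n,l,st,ce=cv2.connectedComponentsWithStats(m)
for i in range(1,n):
    if st[i,4]>100:
        w=W[l==i]; r=cv2.minAreaRect(w[:,:2].astype(np.float32)); print('case',st[i,4],[np.round(x,1) for x in r],np.median(w[:,2]),'px',ce[i].round())
for q in ['beater_neck','hook_stem','foot_stem','jar','case']:
    for r in ctrl.silhouettes('wrist',q)[:2]:
        w=W[r['pixels']]; w=w[w[:,2]>5]
        print(q,round(r['p'],2),r['bbox'],np.nanpercentile(w,2,axis=0).round(),np.nanpercentile(w,98,axis=0).round())
E
```

```text
case 6149 [array([583.2, 318.4]), array([ 25.7, 249.7]), np.float64(2.6)] 56.140050422536774 px [279.  70.]
beater_neck 0.71 [231.8, 286.1, 268.6, 347.0] [215. 323.   7.] [294. 364.  30.]
beater_neck 0.6 [189.0, 0.0, 242.5, 188.8] [448. 359.  33.] [646. 416.  48.]
hook_stem 0.59 [258.0, 0.1, 302.7, 190.5] [454. 296.  33.] [648. 334.  48.]
foot_stem 0.87 [320.1, 0.0, 363.7, 190.4] [456. 224.  30.] [649. 259.  55.]
jar 0.59 [133.5, 108.2, 175.8, 141.7] [510. 437.  11.] [538. 465.  72.]
jar 0.35 [189.7, 3.1, 243.1, 187.8] [449. 359.  33.] [647. 416.  48.]
case 0.74 [154.0, 0.0, 403.9, 88.9] [570. 199.  19.] [648. 440.  58.]
```

View pics/case.png

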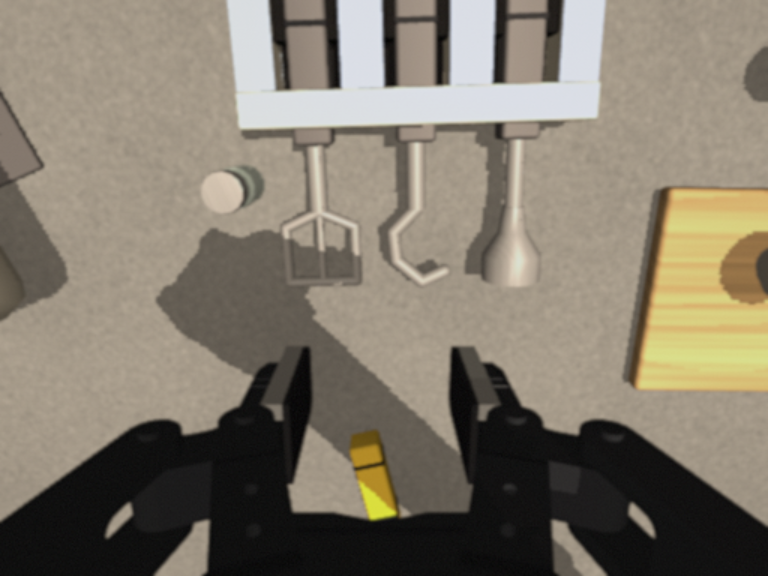

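The left part at px (320,245) is grey with a loop head and middle rod, which is the flat beater. The middle one (415,230) is the hook and the right one (510,250) the blending foot. The yellow look-alike is at (370,470), and the jar is at (222,190). I'll confirm with an enlarged crop and fit the neck axis.

```bash
python3 - <<'E'
from h import *
D=np.load('case.npz'); W=D['W']; im=D['im']
save('crop',cv2.resize(im[70:200,120:300],None,fx=4,fy=4,interpolation=cv2.INTER_CUBIC))
for y0,nm in [(391,'beater'),(316,'hook'),(241,'foot')]:
    m=(W[:,:,2]>34)&(W[:,:,2]<44)&(abs(W[:,:,1]-y0)<12)&(W[:,:,0]>515)&(W[:,:,0]<550)
    w=W[m]; p=np.polyfit(w[:,0],w[:,1],1); print(nm,len(w),'y@531',np.polyval(p,531),'slope',p[0],'ztop',np.percentile(w[:,2],95))
m=(abs(W[:,:,1]-391)<40)&(W[:,:,2]>28)&(W[:,:,0]<520); w=W[m];print('head',w.min(0),w.max(0))
m=(W[:,:,2]>65)&(W[:,:,1]>420)&(W[:,:,0]<550)&(W[:,:,0]>490); w=W[m];print('jar',w.min(0),w.max(0))
E
```

```text
beater 371 y@531 390.28262074411754 slope 0.051711972654627056 ztop 39.939232237786285
hook 372 y@531 315.83980572931046 slope 0.040245898700929254 ztop 40.194281924167704
foot 370 y@531 241.85888944232715 slope 0.040258406727064024 ztop 39.96420206589259
head [228.21200316 351.01226108  28.00287286] [519.86229298 419.27138633 371.32746353]
jar [508.18852506 437.67028633  65.02953883] [538.0020856  467.11191429  73.06930991]
```

View pics/crop.png

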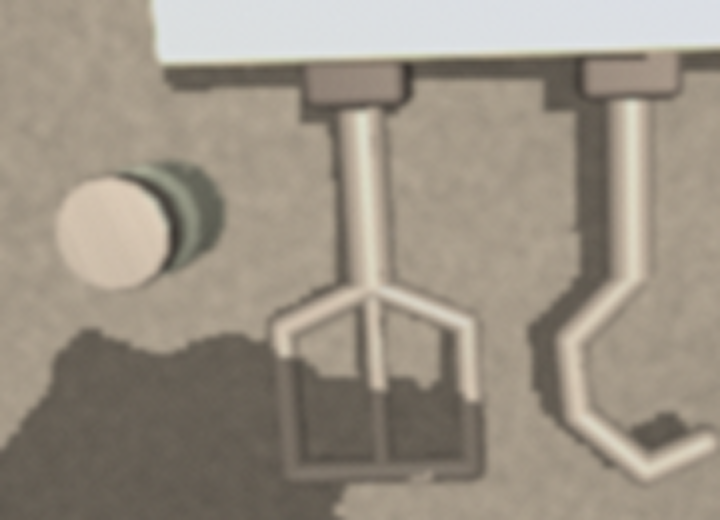

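Confirmed: the grey loop head with middle rod is at crop px (375,380), with its neck at (362,200). Moving above the neck.

step_arm(
  deltas=[
    [[0.6, 0.04, 0.05, -0.08, 0, 0, 0.01], [0.6, 0.08, 0.095, -0.18, 0, 0, 0.01], [0.6, 0.08, 0.095, -0.28, 0, 0, 0.01], [0.6, 0.08, 0.095, -0.34, 0, 0, 0.01], [0.6, 0.08, 0.095, -0.34, 0, 0, 0.01], [0.6, 0.08, 0.095, -0.34, 0, 0, 0.01], [0.6, 0.08, 0.095, -0.34, 0, 0, 0.01]],
  ],
)

```text
t: 6.02
ee_pos: [531.0, 393.7, 101.1]
orientation: [-0.001, 1.0, 0.025, 0.002]
wrist_force: [0.4, 0.4, 0.1]
width: 34.5
```

step_arm(
  deltas=[
    [[0.6, 0, -0.006, -0.08, 0, 0, 0], [0.6, 0, -0.006, -0.146, 0, 0, 0], [0.6, 0, -0.006, -0.146, 0, 0, 0], [0.6, 0, -0.006, -0.146, 0, 0, 0], [1, 0, -0.006, -0.146, 0, 0, 0], [1, 0, -0.006, -0.146, 0, 0, 0], [1, 0, -0.006, -0.146, 0, 0, 0], [1, 0, -0.006, -0.146, 0, 0, 0]],
  ],
  newtons=90,
)

```text
t: 7.02
ee_pos: [532.5, 391.8, 30.0]
orientation: [-0.002, 1.0, 0.025, 0.003]
wrist_force: [0.3, -0.8, 12.6]
width: 0.2
```

```bash
python3 - <<'E'
from h import *
s=ctrl.sense(); print(s['ee_pos'],s['wrist_force'],s['width'],s['orientation'])
c,im,d=snap('wrist'); W=cloud(c,d)
c2,im2,d2=snap('side')
a=cv2.resize(im,(400,300)); b=cv2.resize(im2[250:340,130:250],(400,300),interpolation=cv2.INTER_CUBIC)
save('miss',np.hstack([a,b]))
for q in ['beater_neck','case']:
  for n in ['side']:
    for r in ctrl.silhouettes(n,q)[:1]: print(q,r['p'],r['bbox'])
E
```

```text
[532.5410932  391.79418254  30.04077604] [ 0.29976115 -0.80061167 12.5632199 ] 0.17558590648247716 [-0.00187648  0.9996916   0.02456674  0.00310791]
beater_neck 0.85 [143.5, 273.1, 220.0, 320.6]
case 0.82 [129.0, 225.9, 209.1, 315.4]
```

View pics/miss.png

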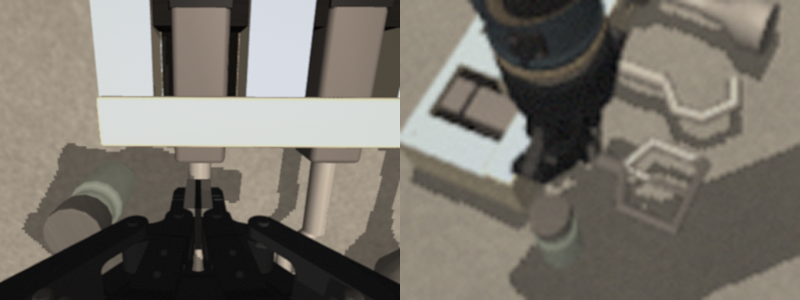

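```bash
python3 - <<'E'
from h import *
print('tips',ctrl.tips_ahead)
c,im,d=snap('wrist'); W=cloud(c,d)
for v in range(200,330,8):
    print(v,[ (int(W[v,u,0]),int(W[v,u,1]),int(W[v,u,2])) if d[v,u]>0 else None for u in (236,246,250,253,256,262)], im[v,253])
save('miss2',cv2.resize(im[190:300,190:310],(720,600),interpolation=cv2.INTER_CUBIC))
E
```

```text
tips 14.0
200 [(558, 400, 46), (559, 395, 46), (559, 394, 46), (558, 392, 44), (559, 391, 46), (559, 389, 45)] [132 120 109]
208 [(554, 400, 44), (555, 395, 44), (555, 394, 45), (555, 392, 44), (555, 391, 44), (555, 388, 44)] [135 124 112]
216 [(533, 401, 0), (548, 395, 36), (548, 393, 37), (549, 392, 38), (549, 391, 38), (549, 388, 38)] [189 175 157]
224 [(528, 401, 0), (544, 395, 36), (544, 393, 37), (545, 392, 38), (544, 390, 37), (545, 388, 38)] [189 175 157]
232 [(524, 401, 1), (544, 395, 45), (544, 393, 46), (544, 392, 46), (544, 390, 46), (544, 388, 45)] [14 14 13]
240 [(540, 399, 45), (544, 395, 53), (544, 393, 53), (544, 392, 53), (543, 390, 52), (544, 388, 53)] [12 12  9]
248 [(539, 399, 52), (543, 394, 59), (544, 393, 60), (544, 392, 62), (544, 391, 61), (544, 388, 61)] [15 11 11]
256 [(543, 398, 66), (544, 394, 68), (544, 393, 68), (544, 392, 68), (544, 391, 67), (544, 388, 67)] [16 17 16]
264 [(544, 398, 74), (544, 394, 74), (544, 393, 73), (544, 392, 74), (544, 391, 74), (544, 388, 74)] [ 9  9 10]
272 [(546, 397, 83), (545, 394, 81), (541, 393, 74), (542, 392, 75), (542, 390, 76), (545, 389, 81)] [29 27 25]
280 [(545, 397, 86), (545, 394, 86), (538, 392, 75), (539, 391, 76), (539, 390, 76), (545, 389, 85)] [27 25 24]
288 [(544, 397, 89), (543, 394, 87), (535, 392, 75), (535, 391, 75), (535, 390, 74), (545, 389, 90)] [29 27 26]
296 [(545, 397, 94), (538, 394, 85), (532, 392, 75), (531, 391, 74), (532, 390, 75), (542, 389, 90)] [28 27 25]
304 [(550, 396, 106), (536, 393, 86), (528, 392, 75), (528, 391, 74), (528, 390, 75), (536, 388, 86)] [28 25 24]
312 [(549, 396, 108), (532, 393, 85), (525, 392, 75), (525, 391, 75), (524, 390, 74), (533, 388, 85)] [29 26 26]
320 [(548, 396, 109), (529, 393, 85), (487, 391, 31), (488, 389, 32), (488, 387, 32), (530, 388, 86)] [168 155 140]
328 [(545, 396, 109), (526, 393, 85), (481, 390, 30), (482, 389, 31), (483, 387, 31), (526, 388, 85)] [171 158 143]
```

View pics/miss2.png

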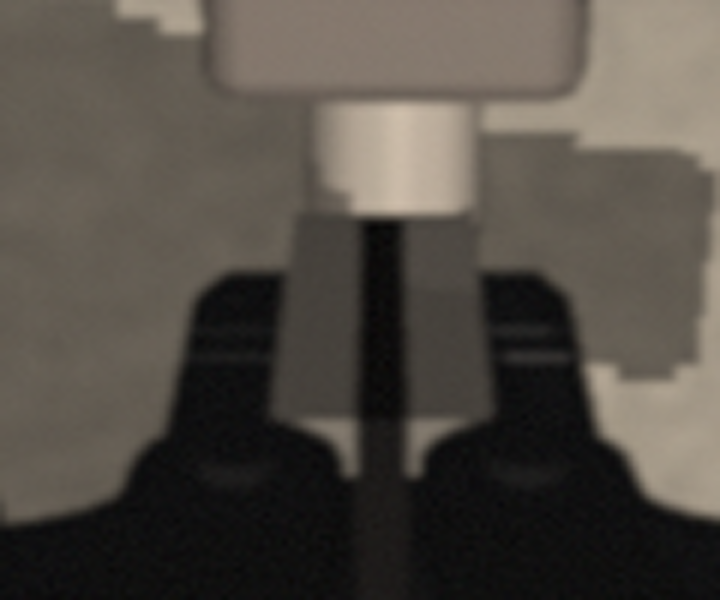

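The fingers are fully shut (0.2 mm) with 12.6 N pushing up, so the neck isn't between them. I'll reopen, see how force and height react, and look at the tip positions.

step_arm(
  deltas=[
    [[0.5, 0, 0, 0, 0, 0, 0], [0.5, 0, 0, 0, 0, 0, 0], [0.5, 0, 0, 0, 0, 0, 0]],
  ],
)

```text
t: 7.65
ee_pos: [529.9, 389.3, 25.6]
orientation: [0.0, 1.0, 0.025, -0.0]
wrist_force: [0.3, -0.3, 0.2]
width: 42.5
```

```bash
python3 - <<'E'
from h import *
s=ctrl.sense(); print(s['ee_pos'],s['wrist_force'],s['width'])
c,im,d=snap('wrist'); W=cloud(c,d)
for v in range(200,310,6):
    print(v,[ (int(W[v,u,0]),int(W[v,u,1]),int(W[v,u,2])) if d[v,u]>0 else None for u in (200,210,220,230,240,253,266,276,286,296,306)])
save('open',cv2.resize(im[190:330,170:336],(711,600),interpolation=cv2.INTER_CUBIC))
E
```

```text
[529.90312059 389.29887711  25.57980773] [ 0.28059771 -0.33038093  0.19190009] 42.488819473026396
200 [(541, 419, 0), (541, 413, 0), (557, 404, 46), (557, 400, 45), (557, 396, 45), (558, 390, 46), (558, 385, 46), (558, 381, 46), (543, 371, 0), (544, 366, 0), (544, 360, 0)]
206 [(538, 419, 1), (538, 413, 0), (537, 408, 0), (554, 400, 43), (554, 395, 43), (555, 390, 45), (555, 385, 43), (555, 380, 44), (540, 371, 0), (540, 365, 0), (540, 360, 0)]
212 [(534, 419, 0), (534, 413, 0), (534, 408, 0), (534, 402, 0), (549, 396, 36), (549, 390, 38), (536, 382, 0), (536, 376, 0), (536, 370, 0), (537, 365, 0), (537, 359, 1)]
218 [(530, 419, 0), (531, 413, 0), (531, 408, 0), (531, 402, 0), (545, 395, 35), (546, 390, 37), (532, 382, 0), (532, 376, 0), (533, 370, 0), (533, 365, 0), (533, 359, 0)]
224 [(526, 419, 0), (527, 413, 1), (527, 408, 0), (528, 402, 1), (543, 395, 36), (544, 389, 38), (528, 381, 0), (528, 376, 0), (528, 370, 0), (529, 364, 0), (530, 359, 0)]
230 [(523, 419, 0), (523, 413, 1), (523, 407, 0), (524, 402, 0), (540, 395, 35), (540, 389, 36), (525, 381, 2), (525, 375, 0), (525, 37
[... 1607 characters left out ...]
0, 59), (484, 412, 1), (484, 406, 0), (503, 399, 28), (508, 394, 35), (510, 388, 37), (505, 381, 30), (485, 373, 0), (486, 367, 0), (486, 361, 0), (524, 367, 58)]
296 [(521, 410, 60), (479, 412, 0), (501, 404, 30), (503, 399, 32), (505, 394, 35), (506, 388, 37), (504, 381, 32), (503, 376, 31), (501, 370, 28), (482, 360, 0), (522, 367, 59)]
302 [(520, 409, 62), (498, 409, 31), (499, 404, 33), (500, 399, 34), (500, 394, 34), (500, 387, 32), (501, 381, 34), (500, 376, 33), (500, 371, 32), (500, 366, 31), (478, 354, 0)]
308 [(495, 414, 33), (496, 409, 33), (496, 404, 33), (472, 400, 0), (471, 394, -1), (496, 387, 32), (472, 378, 0), (498, 376, 33), (498, 371, 33), (497, 365, 32), (497, 360, 31)]
```

View pics/open.png

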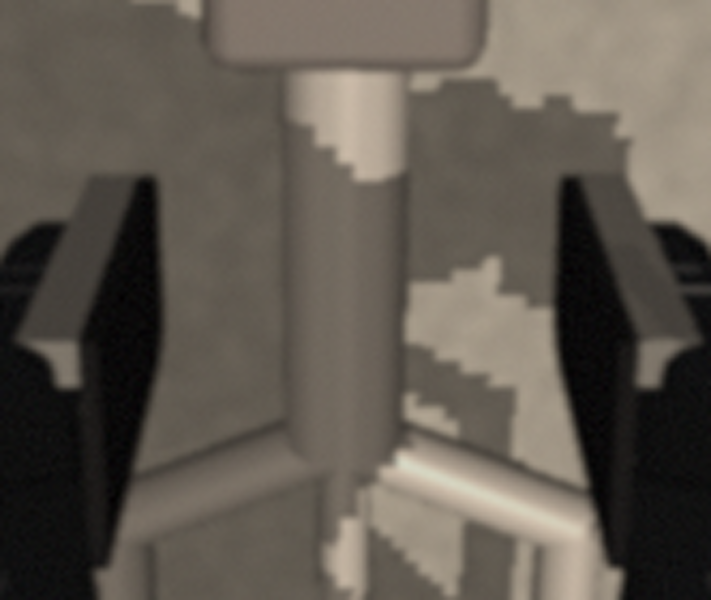

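At 42 mm open, the fingertips show at z≈42 while the TCP reads 25.6. When shut, they rested on the neck top (39) with TCP at 30. So the tips really sit about 9 mm (shut) to 16 mm (open) behind the reported TCP, against the stated 14 mm ahead. I trust the measurement and grasp about 13 mm lower. The gripper body then stays above the jar (70).

step_arm(
  deltas=[
    [[0.6, 0, 0.002, -0.014, 0, 0, 0], [0.6, 0, 0.002, -0.027, 0, 0, 0], [0.6, 0, 0.002, -0.027, 0, 0, 0], [1, 0, 0.002, -0.027, 0, 0, 0], [1, 0, 0.002, -0.027, 0, 0, 0], [1, 0, 0.002, -0.027, 0, 0, 0], [1, 0, 0.002, -0.027, 0, 0, 0]],
  ],
  newtons=100,
)

```text
t: 8.57
ee_pos: [530.0, 390.9, 12.5]
orientation: [-0.0, 1.0, 0.025, 0.0]
wrist_force: [-0.8, -0.5, 1.3]
width: 10.4
```

The neck is held: 10.4 mm wide with hardly any vertical force. Now I'll work out the wiggle rows about the cheeks at (640.3, 396.1).

```bash
cat > wig.py <<'E'
import sys; from h import *
# args: theta0 s0 then pairs theta,s ; prints rows relative to (theta0,s0)
P=np.array([640.3,396.1]); G0=np.array([530.,391.])-P; xd=np.array([.999,.045])
def G(th,s):
    return R.from_euler('z',th).as_matrix()[:2,:2]@(G0-s*xd)
a=[float(x) for x in sys.argv[1:]]; g=G(*a[:2])
for th,s in zip(a[2::2],a[3::2]):
    d=(G(th,s)-g)/500; print(th,s,d.round(4),round((th-a[0])/np.pi,4))
E
python3 wig.py 0 0 .045 .7 .09 1.5 .09 2 0 3 -.09 4 -.09 4.5 0 5.5 .09 6.5 .09 7 .09 7
echo; python3 wig.py .09 7 0 8 -.09 9 -.09 9.5 0 10.5 .09 11.5 .09 12 0 13 -.09 14 -.09 14.5 -.09 14.5
```

```text
0.045 0.7 [-0.0007 -0.01  ] 0.0143
0.09 1.5 [-0.0012 -0.0202] 0.0286
0.09 2.0 [-0.0022 -0.0203] 0.0286
0.0 3.0 [-0.006  -0.0003] 0.0
-0.09 4.0 [-0.008   0.0202] -0.0286
-0.09 4.5 [-0.009   0.0203] -0.0286
0.0 5.5 [-0.011  -0.0005] 0.0
0.09 6.5 [-0.0111 -0.0215] 0.0286
0.09 7.0 [-0.0121 -0.0217] 0.0286
0.09 7.0 [-0.0121 -0.0217] 0.0286

0.0 8.0 [-0.0039  0.021 ] -0.0286
-0.09 9.0 [-0.0059  0.0423] -0.0573
-0.09 9.5 [-0.0069  0.0424] -0.0573
0.0 10.5 [-0.0089  0.0207] -0.0286
0.09 11.5 [-0.0089 -0.0012] 0.0
0.09 12.0 [-0.0099 -0.0013] 0.0
0.0 13.0 [-0.0139  0.0205] -0.0286
-0.09 14.0 [-0.0159  0.0428] -0.0573
-0.09 14.5 [-0.0169  0.0428] -0.0573
-0.09 14.5 [-0.0169  0.0428] -0.0573
```

step_arm(
  deltas=[
    [[1, -0.0007, -0.01, 0, 0, 0, 0.0143], [1, -0.0012, -0.02, 0, 0, 0, 0.0286], [1, -0.0022, -0.0203, 0, 0, 0, 0.0286], [1, -0.006, 0, 0, 0, 0, 0], [1, -0.008, 0.02, 0, 0, 0, -0.0286], [1, -0.009, 0.0203, 0, 0, 0, -0.0286], [1, -0.011, 0, 0, 0, 0, 0], [1, -0.011, -0.0215, 0, 0, 0, 0.0286], [1, -0.012, -0.0217, 0, 0, 0, 0.0286], [1, -0.012, -0.0217, 0, 0, 0, 0.0286]],
  ],
)

```text
t: 9.82
ee_pos: [525.3, 380.6, 12.7]
orientation: [-0.001, 0.998, 0.069, 0.001]
wrist_force: [4.6, 2.2, -0.8]
width: 10.2
```

```bash
cat > chk.py <<'E'
from h import *
s=ctrl.sense(); print(s['t'],np.round(s['ee_pos'],1),np.round(s['wrist_force'],1),np.round(s['width'],1))
c,im,d=snap('wrist'); W=cloud(c,d); z=W[:,:,2]
m=((z>52)&(z<60)&(W[:,:,0]>560)&(W[:,:,1]>180)).astype(np.uint8)
n,l,st,ce=cv2.connectedComponentsWithStats(m)
i=1+np.argmax(st[1:,4]); w=W[l==i]
# front edge line of the bridge
f=w[(w[:,0]<np.median(w[:,0])+100)]
ys=np.arange(f[:,1].min()+4,f[:,1].max()-4,4); e=np.array([f[abs(f[:,1]-y)<2][:,0].min() for y in ys])
p=np.polyfit(ys-391,e,1); print('mouth edge x@y391',p[1].round(1),'slope',p[0].round(4),'ymax',w[:,1].max().round(1))
# stem face: first stem-height points ahead of mouth
a=W[(z>40)&(z<50)&(abs(W[:,:,1]-391)<14)&(W[:,:,0]>s['ee_pos'][0]+14)&(W[:,:,0]<p[1]-1)]
if len(a): print('stem protrudes',(p[1]-a[:,0].min()).round(1), 'ztop',np.median(a[:,2]).round(1))
E
python3 chk.py
```

```text
9.825 [525.3 380.6  12.7] [ 4.6  2.2 -0.8] 10.2
mouth edge x@y391 567.3 slope -0.0443 ymax 443.0
stem protrudes 22.1 ztop 46.3
```

The case hasn't moved (edge 567.3, expected 567.1) and the stem is drawn by about 7 mm. Continuing.

step_arm(
  deltas=[
    [[1, -0.004, 0.021, 0, 0, 0, -0.0286], [1, -0.006, 0.0423, 0, 0, 0, -0.0573], [1, -0.007, 0.0424, 0, 0, 0, -0.0573], [1, -0.009, 0.0207, 0, 0, 0, -0.0286], [1, -0.009, -0.001, 0, 0, 0, 0], [1, -0.01, -0.001, 0, 0, 0, 0], [1, -0.014, 0.0205, 0, 0, 0, -0.0286], [1, -0.016, 0.0428, 0, 0, 0, -0.0573], [1, -0.017, 0.0428, 0, 0, 0, -0.0573], [1, -0.017, 0.0428, 0, 0, 0, -0.0573]],
  ],
)

```text
t: 11.12
ee_pos: [516.3, 400.9, 12.3]
orientation: [0.001, 1.0, -0.021, 0.001]
wrist_force: [5.0, -0.7, -0.8]
width: 10.6
```

```bash
python3 chk.py
python3 wig.py -.09 14.5 0 15.5 .09 16.5 .09 17 0 18 -.09 19 -.09 19.5 0 20.5 .09 21.5 .09 22 .09 22
echo; python3 wig.py .09 22 0 23 -.09 24 -.09 24.5 0 25.5 .09 26.5 .09 27 0 28 -.09 29 -.09 29.5 -.09 30
echo; python3 wig.py -.09 30 0 31 .09 32 .09 32.5 0 33.5 -.05 34.5 -.02 36  0 38
```

```text
11.125 [516.3 400.9  12.3] [ 5.  -0.7 -0.8] 10.6
mouth edge x@y391 567.1 slope -0.046 ymax 443.3
stem protrudes 26.0 ztop 46.2
0.0 15.5 [-0.002  -0.0226] 0.0286
0.09 16.5 [-0.0019 -0.0454] 0.0573
0.09 17.0 [-0.0029 -0.0455] 0.0573
0.0 18.0 [-0.007  -0.0228] 0.0286
-0.09 19.0 [-0.009   0.0004] 0.0
-0.09 19.5 [-0.01    0.0004] 0.0
0.0 20.5 [-0.012 -0.023] 0.0286
0.09 21.5 [-0.0118 -0.0467] 0.0573
0.09 22.0 [-0.0128 -0.0469] 0.0573
0.09 22.0 [-0.0128 -0.0469] 0.0573

0.0 23.0 [-0.0042  0.0236] -0.0286
-0.09 24.0 [-0.0062  0.0477] -0.0573
-0.09 24.5 [-0.0072  0.0478] -0.0573
0.0 25.5 [-0.0092  0.0234] -0.0286
0.09 26.5 [-0.0089 -0.0012] 0.0
0.09 27.0 [-0.0099 -0.0013] 0.0
0.0 28.0 [-0.0142  0.0232] -0.0286
-0.09 29.0 [-0.0162  0.0482] -0.0573
-0.09 29.5 [-0.0172  0.0482] -0.0573
-0.09 30.0 [-0.0182  0.0483] -0.0573

0.0 31.0 [-0.002  -0.0254] 0.0286
0.09 32.0 [-0.0016 -0.051 ] 0.0573
0.09 32.5 [-0.0026 -0.0511] 0.0573
0.0 33.5 [-0.007  -0.0256] 0.0286
-0.05 34.5 [-0.0093 -0.0112] 0.0127
-0.02 36.0 [-0.0122 -0.02  ] 0.0223
0.0 38.0 [-0.016 -0.026] 0.0286
```

step_arm(
  deltas=[
    [[1, -0.002, -0.0226, 0, 0, 0, 0.0286], [1, -0.002, -0.0454, 0, 0, 0, 0.0573], [1, -0.003, -0.0455, 0, 0, 0, 0.0573], [1, -0.007, -0.0228, 0, 0, 0, 0.0286], [1, -0.009, 0, 0, 0, 0, 0], [1, -0.01, 0, 0, 0, 0, 0], [1, -0.012, -0.023, 0, 0, 0, 0.0286], [1, -0.012, -0.0467, 0, 0, 0, 0.0573], [1, -0.013, -0.0469, 0, 0, 0, 0.0573], [1, -0.013, -0.0469, 0, 0, 0, 0.0573]],
  ],
)

```text
t: 12.42
ee_pos: [509.0, 378.8, 12.5]
orientation: [-0.0, 0.998, 0.069, 0.0]
wrist_force: [3.5, 0.8, -0.4]
width: 10.3
```

step_arm(
  deltas=[
    [[1, -0.004, 0.0236, 0, 0, 0, -0.0286], [1, -0.006, 0.0477, 0, 0, 0, -0.0573], [1, -0.007, 0.0478, 0, 0, 0, -0.0573], [1, -0.009, 0.0234, 0, 0, 0, -0.0286], [1, -0.009, -0.001, 0, 0, 0, 0], [1, -0.01, -0.001, 0, 0, 0, 0], [1, -0.014, 0.0232, 0, 0, 0, -0.0286], [1, -0.016, 0.0482, 0, 0, 0, -0.0573], [1, -0.017, 0.0482, 0, 0, 0, -0.0573], [1, -0.018, 0.0483, 0, 0, 0, -0.0573]],
  ],
)

```text
t: 13.68
ee_pos: [498.7, 402.1, 11.9]
orientation: [0.0, 1.0, -0.019, -0.001]
wrist_force: [-0.1, -0.3, -2.1]
width: 10.4
```

```bash
python3 chk.py
```

```text
13.675 [498.7 402.1  11.9] [-0.1 -0.3 -2.1] 10.4
mouth edge x@y391 567.0 slope -0.0463 ymax 443.2
stem protrudes 43.5 ztop 45.6
```

The beater is free (force ≈ 0) and the case still hasn't moved. Straighten it and draw it out.

step_arm(
  deltas=[
    [[1, -0.002, -0.0254, 0.002, 0, 0, 0.0286], [1, -0.006, -0.0254, 0.002, 0, 0, 0.0286], [1, -0.03, -0.027, 0.002, 0, 0, 0.0286], [1, -0.06, -0.028, 0.002, 0, 0, 0.0286], [1, -0.09, -0.029, 0.002, 0, 0, 0.0286], [1, -0.12, -0.031, 0.002, 0, 0, 0.0286], [1, -0.15, -0.032, 0.002, 0, 0, 0.0286], [1, -0.17, -0.033, 0.002, 0, 0, 0.0286], [1, -0.17, -0.033, 0.002, 0, 0, 0.0286], [1, -0.17, -0.033, 0.002, 0, 0, 0.0286]],
  ],
)

```text
t: 14.98
ee_pos: [415.7, 385.6, 13.4]
orientation: [-0.0, 1.0, 0.024, 0.0]
wrist_force: [0.3, -0.2, -1.3]
width: 10.4
```

```bash
cat > bt.py <<'E'
from h import *
s=ctrl.sense(); print(s['t'],np.round(s['ee_pos'],1),np.round(s['wrist_force'],1),np.round(s['width'],1),np.round(s['orientation'],3))
c,im,d=snap('wrist'); W=cloud(c,d); np.savez('bt.npz',W=W,im=im)
g=np.array(s['ee_pos']); q=s['orientation']; Rt=R.from_quat([q[1],q[2],q[3],q[0]]).as_matrix()
L=(W-g)@Rt   # tool coords
m=(abs(L[:,:,1])<25)&(L[:,:,0]>16)&(L[:,:,0]<160)&(abs(W[:,:,2]-(g[2]+34))<14)
w=W[m]; l=L[m]; print('n',len(w))
top=w; bb=cv2.minAreaRect(w[:,:2].astype(np.float32)); print('stem rect',[np.round(x,1) for x in bb])
A=np.c_[l[:,0],np.ones(len(l))]; st=l[(abs(l[:,1])<9)&(l[:,0]>35)]; zs=W[m][(abs(l[:,1])<9)&(l[:,0]>35)][:,2]
print('top z vs tool x',np.polyfit(st[:,0],zs,1).round(4),'x range',l[:,0].min().round(1),l[:,0].max().round(1),'tool y med',np.median(st[:,1]).round(1))
E
python3 bt.py
```

```text
14.975 [415.7 385.6  13.4] [ 0.3 -0.2 -1.3] 10.4 [-0.     1.     0.024  0.   ]
n 17906
stem rect [array([473.3, 388. ]), array([83.2, 28.4]), np.float64(2.8)]
top z vs tool x [2.85000e-02 4.60346e+01] x range 16.0 99.2 tool y med 0.0
```

The beater is out: stem middle at about x 490, tail about 25 mm clear of the mouth, and level. Lifting and carrying it to the board, with the stem on the strip at y≈-62 clear of the ramekin.

step_arm(
  deltas=[
    [[1, 0, 0, 0.08, 0, 0, 0], [1, 0.01, -0.03, 0.16, 0, 0, 0], [1, 0.03, -0.11, 0.2, 0, 0, -0.005], [1, 0.045, -0.21, 0.2, 0, 0, -0.01], [1, 0.045, -0.31, 0.2, 0, 0, -0.015], [1, 0.045, -0.42, 0.2, 0, 0, -0.015], [1, 0.045, -0.53, 0.2, 0, 0, -0.015], [1, 0.045, -0.64, 0.2, 0, 0, -0.015], [1, 0.045, -0.75, 0.2, 0, 0, -0.015], [1, 0.045, -0.84, 0.2, 0, 0, -0.015]],
  ],
)

```text
t: 16.27
ee_pos: [437.7, -37.2, 113.6]
orientation: [0.0, 1.0, -0.0, 0.0]
wrist_force: [0.8, 0.3, -1.6]
width: 10.6
```

step_arm(
  deltas=[
    [[1, 0, -0.03, 0, 0, 0, 0], [1, 0, -0.055, 0, 0, 0, 0], [1, 0, -0.055, -0.05, 0, 0, 0], [1, 0, -0.055, -0.1, 0, 0, 0], [1, 0, -0.055, -0.15, 0, 0, 0], [1, 0, -0.055, -0.17, 0, 0, 0], [1, 0, -0.055, -0.17, 0, 0, 0], [1, 0, -0.055, -0.17, 0, 0, 0]],
  ],
)

```text
t: 17.27
ee_pos: [438.4, -61.7, 29.1]
orientation: [0.0, 1.0, 0.001, 0.001]
wrist_force: [0.4, 0.2, -1.4]
width: 10.3
```

```bash
python3 bt.py
```

```text
17.275 [438.4 -61.7  29.1] [ 0.4  0.2 -1.4] 10.3 [0.    1.    0.001 0.001]
n 17910
stem rect [array([496. , -61.8]), array([83.3, 28.5]), np.float64(0.2)]
top z vs tool x [2.96000e-02 6.16866e+01] x range 16.0 99.4 tool y med -0.0
```

step_arm(
  deltas=[
    [[1, 0, 0, -0.02, 0, 0, 0], [1, 0, 0, -0.034, 0, 0, 0], [1, 0, 0, -0.034, 0, 0, 0], [1, 0, 0, -0.034, 0, 0, 0], [0.6, 0, 0, -0.034, 0, 0, 0], [0.6, 0, 0, -0.034, 0, 0, 0], [0.6, 0, 0, -0.034, 0, 0, 0], [0.6, 0, 0, -0.034, 0, 0, 0]],
  ],
)

```text
t: 18.32
ee_pos: [437.5, -61.9, 11.2]
orientation: [0.0, 1.0, 0.001, -0.0]
wrist_force: [0.6, 0.2, -0.2]
width: 34.1
```

step_arm(
  deltas=[
    [[0.6, 0, 0, 0.06, 0, 0, 0], [0.6, 0, 0, 0.12, 0, 0, 0], [0.6, 0, 0, 0.18, 0, 0, 0], [0.6, 0, 0, 0.2, 0, 0, 0], [0.6, 0, 0, 0.2, 0, 0, 0]],
  ],
)

```text
t: 18.95
ee_pos: [437.6, -62.1, 111.4]
orientation: [0.0, 1.0, 0.001, 0.0]
wrist_force: [-0.5, -0.2, 0.1]
width: 33.9
```

```bash
python3 - <<'E'
from h import *
s=ctrl.sense(); print(s['t'],s['ee_pos'],s['wrist_force'])
c,im,d=snap('wrist'); W=cloud(c,d); z=W[:,:,2]
save('onboard',cv2.resize(im,(640,480)))
m=((z>41)&(z<50)&(W[:,:,1]<-35)&(W[:,:,1]>-90)&(W[:,:,0]>420)&(W[:,:,0]<590))
w=W[m]; print('stem',[np.round(x,1) for x in cv2.minAreaRect(w[:,:2].astype(np.float32))]); print('ztop fit',np.polyfit(w[:,0]-505,w[:,2],1))
m=((z>34)&(z<41)&(abs(W[:,:,1]+62)<9)&(W[:,:,0]>415)&(W[:,:,0]<455)); print('neck top', np.percentile(W[m][:,2],90), np.median(W[m][:,1]))
m=((z>55)&(z<70)&(W[:,:,1]>-30)&(W[:,:,0]<520)); print('ramekin',[np.round(x,1) for x in cv2.minAreaRect(W[m][:,:2].astype(np.float32))])
E
```

```text
18.95 [437.61001873 -62.05475802 111.35407622] [-0.46657154 -0.2300665   0.06372324]
stem [array([491. , -62.3]), array([138. ,  28.3]), np.float64(0.1)]
ztop fit [1.18744528e-05 4.61180862e+01]
neck top 39.62900902482323 -62.04798366978049
ramekin [array([466.8,  17.2]), array([62.4, 62.8]), np.float64(52.0)]
```

View pics/onboard.png

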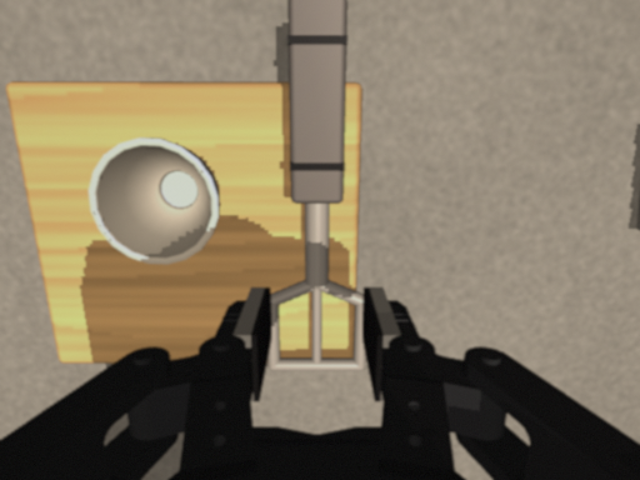

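It lies flat and let go: stem top level at 46.1, neck top 39.6, ramekin unmoved. In the view the stem is at px (318,110), the head at (318,330). Now regrasp by the stem near the centre of mass.

step_arm(
  deltas=[
    [[0.4, 0.06, 0, 0, 0, 0, 0], [0.4, 0.108, 0, 0, 0, 0, 0], [0.4, 0.108, 0, -0.06, 0, 0, 0], [0.4, 0.108, 0, -0.12, 0, 0, 0], [0.4, 0.108, 0, -0.14, 0, 0, 0], [0.4, 0.108, 0, -0.14, 0, 0, 0]],
  ],
)

```text
t: 19.75
ee_pos: [490.8, -61.8, 40.3]
orientation: [-0.0, 1.0, 0.001, -0.001]
wrist_force: [1.0, 0.9, 0.5]
width: 51.0
```

```bash
python3 - <<'E'
from h import *
s=ctrl.sense(); print(s['t'],s['ee_pos'],s['wrist_force'],s['width'])
c,im,d=snap('wrist'); W=cloud(c,d); z=W[:,:,2]
m=((z>44)&(z<49)&(W[:,:,1]<-44)&(W[:,:,1]>-80)&(W[:,:,0]>503)&(W[:,:,0]<590))
w=W[m]; print(w.min(0),w.max(0),np.median(w[:,1]))
E
```

```text
19.75 [490.77664461 -61.80672453  40.33596552] [1.04435797 0.87717599 0.52028287] 51.02647658933856
[503.00626568 -76.44284082  44.00014709] [562.67314759 -48.12451065  48.55931065] -62.23610212316862
```

step_arm(
  deltas=[
    [[0.4, 0, 0, -0.04, 0, 0, 0], [0.4, 0, 0, -0.062, 0, 0, 0], [0.4, 0, 0, -0.062, 0, 0, 0], [1, 0, 0, -0.062, 0, 0, 0], [1, 0, 0, -0.062, 0, 0, 0], [1, 0, 0, -0.062, 0, 0, 0], [1, 0, 0, -0.062, 0, 0, 0]],
  ],
  newtons=80,
)

```text
t: 20.68
ee_pos: [492.2, -62.0, 11.3]
orientation: [0.0, 1.0, 0.001, 0.001]
wrist_force: [-0.9, -0.2, 6.0]
width: 26.8
```

step_arm(
  deltas=[
    [[1, 0, 0, 0.06, 0, 0, 0], [1, 0, 0, 0.14, 0, 0, 0], [1, 0, -0.05, 0.2, 0, 0, 0.01], [1, 0.05, -0.15, 0.2, 0, 0, 0.03], [1, 0.1, -0.25, 0.2, 0, 0, 0.047], [1, 0.15, -0.35, 0.2, 0, 0, 0.047], [1, 0.198, -0.43, 0.2, 0, 0, 0.047], [1, 0.198, -0.46, 0.2, 0, 0, 0.047], [1, 0.198, -0.46, 0.2, 0, 0, 0.047], [1, 0.198, -0.46, 0.2, 0, 0, 0.047]],
  ],
)

```text
t: 21.92
ee_pos: [590.1, -289.8, 110.2]
orientation: [-0.001, 0.997, 0.076, -0.0]
wrist_force: [0.4, 0.9, -1.3]
width: 26.6
```

```bash
cat > hold.py <<'E'
from h import *
s=ctrl.sense(); print(s['t'],np.round(s['ee_pos'],1),np.round(s['wrist_force'],1),np.round(s['width'],1),np.round(s['orientation'],3))
c,im,d=snap('wrist'); W=cloud(c,d); np.savez('hold.npz',W=W,im=im)
g=np.array(s['ee_pos']); q=s['orientation']; Rt=R.from_quat([q[1],q[2],q[3],q[0]]).as_matrix()
L=(W-g)@Rt; l=L[(abs(L[:,:,1])<20)&(L[:,:,0]>14)&(L[:,:,0]<90)&(abs(W[:,:,2]-g[2]-37)<12)]
print('tail tool x',l[:,0].max().round(1),'topz',np.polyfit(l[:,0],g[2]-l[:,2],1).round(4))
b=[np.median([l[abs(l[:,0]-x)<2][:,1].min(),l[abs(l[:,0]-x)<2][:,1].max()]) for x in range(16,66,4)]
print('axis tool y',np.polyfit(np.arange(16,66,4),b,1).round(3))
E
python3 hold.py
```

```text
21.925 [ 590.1 -289.8  110.2] [ 0.4  0.9 -1.3] 26.6 [-0.001  0.997  0.076 -0.   ]
tail tool x 70.6 topz [-5.000000e-03  1.451431e+02]
axis tool y [0.001 0.326]
```

Held level, yaw 0.152 (stand 0.148), neck 54.4 mm ahead of the TCP. Saddle target for the TCP is (590.5, -292.6, 29.2). Descending partway and checking.

step_arm(
  deltas=[
    [[1, 0.001, -0.0055, -0.03, 0, 0, -0.001], [1, 0.001, -0.0055, -0.07, 0, 0, -0.001], [1, 0.001, -0.0055, -0.1, 0, 0, -0.001], [1, 0.001, -0.0055, -0.11, 0, 0, -0.001], [1, 0.001, -0.0055, -0.11, 0, 0, -0.001], [1, 0.001, -0.0055, -0.11, 0, 0, -0.001]],
  ],
)

```text
t: 22.72
ee_pos: [591.6, -294.9, 55.9]
orientation: [0.0, 0.997, 0.073, 0.001]
wrist_force: [-0.7, 0.1, -1.9]
width: 26.4
```

```bash
python3 hold.py; python3 - <<'E'
from h import *
D=np.load('hold.npz'); W=D['W']; z=W[:,:,2]
m=(z>3)&(z<10)&(W[:,:,0]>600)&(W[:,:,1]<-230)&(W[:,:,1]>-350); w=W[m]
print('base edges at x=640: ',w[abs(w[:,0]-640)<3][:,1].min(),w[abs(w[:,0]-640)<3][:,1].max())
c,im,d=snap('scene'); V=cloud(c,d)
save('presad',cv2.resize(im[195:310,95:235],(731,600),interpolation=cv2.INTER_CUBIC))
E
```

```text
22.725 [ 591.6 -294.9   55.9] [-0.7  0.1 -1.9] 26.4 [0.    0.997 0.073 0.001]
tail tool x 70.6 topz [-5.40000e-03  9.09048e+01]
axis tool y [-0.001  0.398]
base edges at x=640:  -331.2481388651135 -240.0651566250183
```

View pics/presad.png

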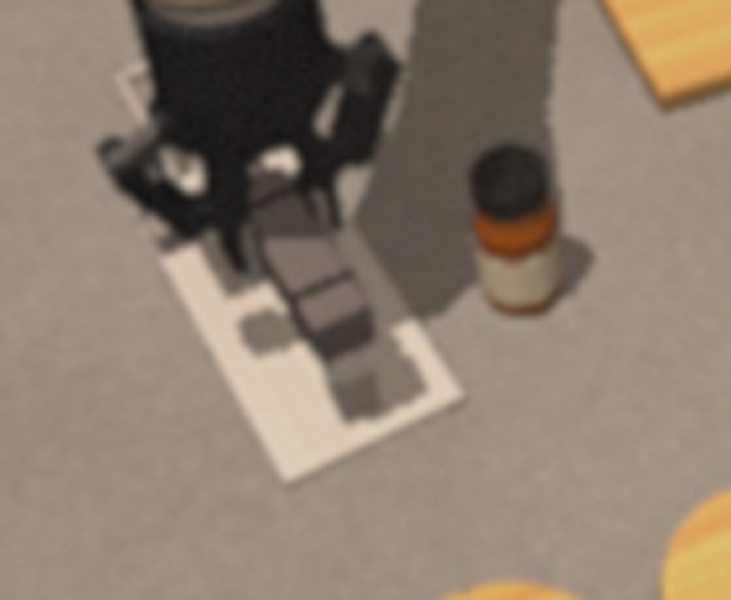

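step_arm(
  deltas=[
    [[1, 0, 0, 0, 0, 0, 0], [1, 0, 0, 0, 0, 0, 0], [1, 0, 0, 0, 0, 0, 0]],
  ],
)

```text
t: 23.2
ee_pos: [591.1, -294.7, 55.4]
orientation: [0.0, 0.997, 0.073, 0.0]
wrist_force: [0.4, 0.3, -0.7]
width: 26.7
```

```bash
python3 hold.py
```

```text
23.2 [ 591.1 -294.7   55.4] [ 0.4  0.3 -0.7] 26.7 [0.    0.997 0.073 0.   ]
tail tool x 70.6 topz [-6.10000e-03  9.04376e+01]
axis tool y [-0.     0.375]
```

Settled 2.2 mm off sideways, so correct that and lower.

step_arm(
  deltas=[
    [[1, -0.001, 0.0045, 0, 0, 0, 0], [1, -0.001, 0.0045, -0.015, 0, 0, 0], [1, -0.001, 0.0045, -0.03, 0, 0, 0], [1, -0.001, 0.0045, -0.042, 0, 0, 0], [1, -0.001, 0.0045, -0.05, 0, 0, 0], [1, -0.001, 0.0045, -0.05, 0, 0, 0], [1, -0.001, 0.0045, -0.05, 0, 0, 0]],
  ],
)

```text
t: 24.12
ee_pos: [590.7, -292.5, 30.5]
orientation: [0.0, 0.997, 0.073, 0.0]
wrist_force: [1.2, -0.4, -1.8]
width: 26.7
```

```bash
python3 hold.py
```

```text
24.125 [ 590.7 -292.5   30.5] [ 1.2 -0.4 -1.8] 26.7 [0.    0.997 0.073 0.   ]
tail tool x 70.6 topz [-5.40000e-03  6.54602e+01]
axis tool y [0.    0.332]
```

step_arm(
  deltas=[
    [[1, 0, 0, -0.0025, 0, 0, 0], [1, 0, 0, -0.0025, 0, 0, 0], [1, 0, 0, -0.0025, 0, 0, 0], [0.4, 0, 0, -0.0025, 0, 0, 0], [0.4, 0, 0, -0.0025, 0, 0, 0], [0.4, 0, 0, -0.0025, 0, 0, 0], [0.4, 0, 0, -0.0025, 0, 0, 0]],
  ],
)

```text
t: 25.05
ee_pos: [590.5, -292.4, 29.1]
orientation: [0.0, 0.997, 0.073, 0.0]
wrist_force: [-0.6, -0.4, -0.4]
width: 51.2
```

step_arm(
  deltas=[
    [[0.4, 0, 0, 0.04, 0, 0, 0], [0.4, 0, 0, 0.1, 0, 0, 0], [0.4, 0, 0, 0.2, 0, 0, 0], [0.4, 0, 0, 0.3, 0, 0, 0], [0.4, -0.04, 0, 0.4, 0, 0, 0], [0.4, -0.08, 0, 0.5, 0, 0, 0], [0.4, -0.08, 0, 0.5, 0, 0, 0], [0.4, -0.08, 0, 0.5, 0, 0, 0]],
  ],
)

```text
t: 26.05
ee_pos: [550.3, -292.2, 279.9]
orientation: [0.0, 0.997, 0.073, 0.0]
wrist_force: [-0.4, 0.8, -0.9]
width: 51.0
```

```bash
python3 - <<'E'
from h import *
s=ctrl.sense(); print(s['t'],s['ee_pos'],s['wrist_force'],s['width'])
c,im,d=snap('wrist'); W=cloud(c,d); z=W[:,:,2]
save('final',cv2.resize(im,(640,480)))
S=np.array([536.7,-300.9]); a=np.deg2rad(8.5); X=np.array([np.cos(a),np.sin(a)]); Y=np.array([-X[1],X[0]])
u=(W[:,:,:2]-S)@X; v=(W[:,:,:2]-S)@Y
m=(z>58)&(z<70)&(u>20)&(u<140)&(abs(v)<22)
print('stem u',u[m].min(),u[m].max(),'v',(np.percentile(v[m],1)+np.percentile(v[m],99))/2,'ztop fit',np.polyfit(u[m]-75,z[m],1), 'v fit',np.polyfit(u[m]-75,v[m],1))
m=(z>50)&(z<60)&(abs(u)<17)&(abs(v)<9); print('neck top',np.percentile(z[m],95),'v',np.median(v[m]))
np.save('scene2.npy',cloud(*[(lambda r:(r[0],r[2]))(snap('scene'))][0]))
A=np.load('scene.npy'); B=np.load('scene2.npy')
f=lambda V,b:np.nanmean(V[(V[:,:,2]>50)&(V[:,:,2]<60)&(V[:,:,0]>560)&(V[:,:,0]<690)&(V[:,:,1]>180)&(V[:,:,1]<460)],0).round(1)
print('case',f(A,0),f(B,0))
for q in ['ramekin','mill','jar','spice','timer']:
    r=ctrl.silhouettes('scene',q)[:2]; print(q,[(round(x['p'],2),x['bbox']) for x in r])
E
```

```text
26.05 [ 550.34459255 -292.21651066  279.88755028] [-0.35631412  0.81809111 -0.85293713] 51.029372795516394
stem u 20.107695314973082 124.98591704925636 v -0.012360920541368614 ztop fit [-8.35510530e-04  6.41484325e+01] v fit [ 0.00151571 -0.11696608]
neck top 58.08783663270684 v -0.2604057784854672
case [609.3 311.1  53.7] [609.4 312.7  53.6]
ramekin [(0.95, [235.6, 168.3, 260.9, 190.8])]
mill [(0.73, [265.4, 193.5, 279.8, 236.9])]
jar [(0.52, [376.1, 147.5, 385.8, 163.3]), (0.15, [237.0, 168.6, 261.6, 192.2])]
spice [(0.74, [322.4, 158.1, 413.1, 220.3]), (0.6, [184.8, 219.9, 203.1, 255.9])]
timer [(0.73, [268.3, 256.2, 293.4, 281.1])]
```

View pics/final.png

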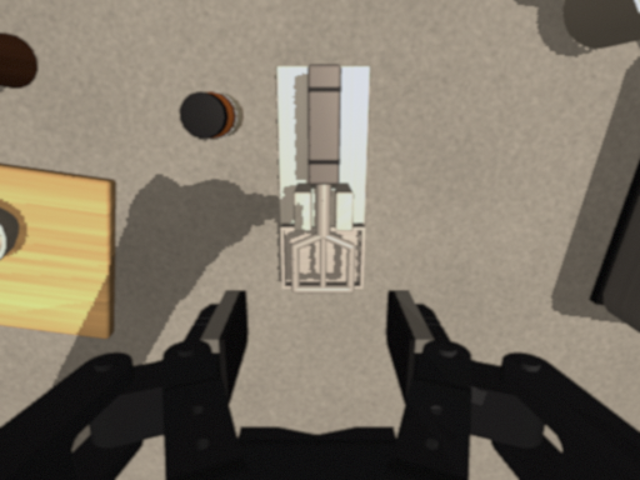

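The beater rests on the stand, with the neck in the saddle at px (322,205), the stem at (325,125) over the heel post and the head over the tray at (322,260). Handing in.

```bash
python3 -c "
from rig import ctrl
print(ctrl.finish_job())"
```

```text
the job is handed in; nothing more can be done
None
```

The grey flat beater is on the drip stand and let go, and I handed the job in at about 26 s of the 69 s. The system gave no verdict, so what follows is from my own last measurements.

**What I did:** I took the beater by its neck, worked it out of the +y cutout with ±0.09 rad swings, and laid it flat on the board. I let go there, took it again by the stem, and set it on the stand.

| Last check | Measured | Should be |
|---|---|---|
| Stem tail from saddle | 125.0 mm | 125 mm |
| Stem sideways off the stand's centre line | about 0.1 mm | within 9 mm |
| Neck sideways | 0.3 mm | within 6 mm |
| Stem top height | 64.1 mm, level | 64 mm |
| Neck top height | 58.1 mm | 57 mm |
| Case shift | 1.6 mm at most | under 30 mm |

- **Bystanders:** all five were found again where they stood at the start. I did not separately re-measure the hook and foot at the end.
- **First grasp missed:** the fingers shut on top of the neck, pressing with about 13 N. The wrist camera showed the real fingertips about 9 mm (shut) to 16 mm (at 42 mm open) behind the reported TCP, not 14 mm ahead as stated. I grasped lower from then on.
- **Finger opening reads low:** with the 14 mm neck gripped it showed about 10.4 mm, and with the 28 mm stem about 26.7 mm.
- **False spice report:** in the last check the network's best "spice" hit (p 0.74) was really the case. The second (p 0.60) matched the spice jar's true place.

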